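# Open the worktop socket box by its hidden release

## Robot

A 6-joint arm with a two-finger parallel gripper is mounted at the origin on a cart in front of the work surface, level with it; the furniture and walls round the work are solid. World frame = base frame: x ahead of the robot, y to its left, z up, the work surface at z = 0. Lengths are in m, angles in degrees, forces in N, time in s.
With the tool pointing down it reaches from about 0.4 to 0.825 m from the base axis. Payload 7 kg.
Tool frame: the origin (TCP) lies midway between the tips of the shut fingers; the grasp point (between the pads) lies hold_point_z behind it (hold_point_z is the distance from the TCP to the grasp point, in m); z points along the fingers, y is the line along which they close (so a half turn about z gives the same grasp; the last joint's range is limited). The gripper opens to 88 mm and grips with 3 to 60 N. Pads are 19 mm wide; open, the fingers measure 130 mm over their backs; the gripper's body (78 mm by 193 mm) begins 47 mm behind the grasp point.
Start: joints at [-51.274, 20.546, 0.682, 0, -70.136, -16.507], TCP at [0.255, -0.625, 0.227] pointing down, gripper open.
Joint ranges: [-176.03, 176.03], [-82.01, 121.73], [-58.28, 71.71], [-173.87, 95.51], [-174.79, -0.11], [-173.66, 173.66]. Speed limits (degrees/s): [136.94, 136.94, 172.46, 180, 180, 180].

## Interface

Orientations are given as [roll, pitch, yaw] about the fixed x, y, z axes, in that order (R = Rz(yaw) Ry(pitch) Rx(roll)).
In Python, from plant import * gives the robot as it stands.
- The arm moves only by the tool step_arm, never from a script. Its argument "steps" is a list that holds one entry, the list of rows, each a list of 6 numbers: the shift along the tool's x, y, z scaled (see below), then the turn, a rotation vector about the tool's x, y, z scaled (see below). In form: [[[tx, ty, tz, wx, wy, wz], ...]]. A call has 1 to 20 rows; each row is the pose to reach, as a shift and turn from the pose commanded when the call began, along the tool's axes at that moment; what a row does not reach only later rows make up. The controller multiplies each number of a shift by 100 mm and each number of a turn by 0.5 rad. A row lasts 1/10 s, in which the tool goes at most 50 mm and 8.59 degrees, less where a joint would pass 70% of its speed; a pose out of reach is approached as far as the arm can. A call with a number of a shift or a turn outside -1 to 1 is refused whole. A call with a gripper value outside its range is refused whole. "jaw" is the closure in counts, from 0 (fully open) to 255 (shut), set as the call begins (left out, the last holds). The fingers move at their own pace and stop on an object; the grip force is fixed at half the most. Time passes only in rows, so rows that repeat a pose let the fingers close. It gives the time, the measured TCP pose, the force, the opening and the grip force at its end, in the units of the state.
- get_obs(): the state, without advancing time (a new reading comes with each control period).
- snapshot(name): name is "scene" or "top" or "wrist"; returns (picture, depth): 480x640x3 uint8, red, green, blue; 480x640 float32, m along the optical axis (not along the pixel's ray), 0 where there is no reading.
- calibration(name): a dict with "mtx" (3x3 intrinsics, pixels), "rvec" (rotation vector, rad) and "tvec" (3), from world to camera coordinates, as OpenCV has them. Camera axes: x right, y down, z forward; pixel columns grow to the right and rows downward; lengths in m; the calibration is good to about 2 mm. The wrist camera is an equidistant fisheye: a pixel r from the principal point sees the ray r / f radians off the axis. A picture is of the moment at which its call begins: read the wrist's pose just before it. calibration takes no time and is no camera call; for the wrist camera it gives the pose at the moment of the call.
- close_job(): hands the job in; it is judged then, once.
The state is a dict: "clock": time; "joint_pos": joint angles; "qvel": joint speeds; "tau": joint torques, N m; "tool_pos": TCP position; "orientation": TCP orientation; "force": force on the tool from outside, world axes, zero at the start; "moment": the same for the moment, N m; "opening": finger opening in m; "gripper_force": force on a finger pad.
Only numpy, scipy, OpenCV 4.12 (cv2) and the standard library are available. Lean on these libraries where they do the work, as an engineer would, in place of code of your own. Each camera call takes 0.05 s, during which the arm holds its last target. There are 200 camera calls.

## Task

Open the socket box on the worktop so that the scale can be plugged in. Its flap is held by a catch: one of the five flush black modules in the strip in front of it is the release, but it looks just like the four blanking plates, so feel along the strip gently with a fingertip for the one that gives and press it in until the flap springs up, then push the flap with a fingertip right back to its stop. It is all done by touching and pushing: do not lift or shift the scale, the notebook, the jar or the tin.

Things in the scene. Friction and masses are not known exactly. Their poses are not given: they have to be found in the camera images.
- socket_box: black worktop socket box with a brushed steel top, fixed to the worktop, 147 (its x) x 276 (its y) x 58 mm high; origin at the centre of its underside, +x away from the robot at yaw 0, z up. Flat level top: an 11 mm rim in front, then the strip of five black modules, a 6 mm bar, then the flap, then a 13 mm rear rim. The rims and the bar are 58 mm above the worktop and stand 1.5 mm proud of the modules
- strip (a point): centre of the upper face of the module strip (the face of the middle module), 37.5 mm in front of the box's centre, 56.5 mm above the worktop; axes as the box. The strip is 50 mm deep (x) and holds five square black modules of one look, about 49 x 49 mm each, whose centres lie at y = -100, -50, 0, 50 and 100 mm from this point. Any one of the five is the release, a different one each time; the other four are rigid blanking plates
- release_key (a joint): how far the release module is pressed in, m: 0 = flush with the blanking plates, 0.005 = fully in. It starts to give at about 2 N and is fully in at 4.5 N; the catch lets go at about 0.003. It springs back when let go
- flap (a joint): angle of the steel flap over the sockets, rad: 0 = shut and flush, 1.75 = right back against its stop, leaning a little past upright. Once the catch lets go, a spring lifts it by itself to about 0.95 to 1.2 in about a second; from there its stiff hinge leaves it wherever it is pushed, and under 1 N at its edge moves it
- flap_edge (a point): middle of the flap's free edge, which moves with the flap. The flap is a plate 66 mm from hinge to edge, 248 mm wide, 3.5 mm thick. Shut, its edge lies 6 mm in front of the box's centre, level with the box's top, with no lip to get under; it rises away from the robot
- hinge (a point): middle of the flap's hinge line, which runs along the box's y, 60 mm behind the box's centre, 56 mm above the worktop; fixed to the box, axes as the box. Below the flap is an open well about 25 mm deep with the sockets
- kitchen_scale: black electronic kitchen scale, 222 x 238 x 50 mm, loose, right of the box; origin at the centre of its underside
- notebook: dark notebook, 142 x 94 x 12 mm, loose, near the front edge on the right; origin at the centre of its underside
- jar_tiny: small glass jar of pebbles, 72 x 63 x 85 mm, loose, behind the box on the left; origin at the centre of its underside
- tin_small: small green round tin, 66 mm across, 45 mm high, loose, behind the box on the right; origin at the centre of its underside

How it is judged:
By the outcome, as a careful person would: the job done as asked, in the order asked, and still so for the second after the job is handed in, with the robot touching nothing.
It also fails if it takes over 58 s, if anything falls off the work surface, if the arm or the gripper's body presses on something with over 40 N, if the wrist force passes 120 N, or if a joint passes its speed limit or range.

## Working session

There is one attempt and no reset: what is moved stays moved. The work goes in short steps, Python scripts to look and compute and a tool call to move; the robot and the scene stay as the last step left them, time stands still between calls to the robot, and variables do not carry over. Pictures are saved under pics/ and viewed, at most 10 in all, crops included, and the job is handed in when it is done.

Besides the shell and the picture viewer there is one more tool, called as a command line: name --argument value ..., lists and objects as JSON in quotes. step_arm: Moves the arm, as the interface text tells. Its arguments: {"type":"object","properties":{"steps":{"type":"array","items":{"type":"array","items":{"type":"array","items":{"type":"number","minimum":-1,"maximum":1}}}},"jaw":{"type":"number"}},"required":["steps"]}

```bash
mkdir -p pics; python3 - <<'E'
from plant import *
import cv2,numpy as np
for n in ("scene","top"):
    p,d=snapshot(n); cv2.imwrite(f"pics/{n}0.png",p[:,:,::-1]); np.savez(f"{n}0.npz",p=p,d=d)
    c=calibration(n); print(n,c)
o=get_obs(); print(o)
E
```

```text
scene {'mtx': array([[513.7239618 ,   0.        , 319.3473525 ],
       [  0.        , 513.7239618 , 246.28964239],
       [  0.        ,   0.        ,   1.        ]]), 'rvec': array([ 2.00323581, -0.8690134 ,  0.47708626]), 'tvec': array([-0.48141395,  0.22498418,  0.9699596 ])}
top {'mtx': array([[476.28266216,   0.        , 325.20817633],
       [  0.        , 476.28266216, 244.54764812],
       [  0.        ,   0.        ,   1.        ]]), 'rvec': array([ 2.11889603, -2.08018927,  0.25117843]), 'tvec': array([-0.15482727,  0.54875833,  0.93470661])}
{'clock': 0.1, 'joint_pos': array([-5.12752401e+01,  2.05876732e+01,  6.39255990e-01, -1.72023478e-02,
       -7.01365259e+01, -1.65067276e+01]), 'qvel': array([ 0.04607682, -0.15817402,  0.10234542,  0.06348327,  0.00288355,
        0.02349645]), 'tau': array([-1.59800984e-03, -5.84162879e+01,  2.93750507e+01,  7.01554075e+00,
        1.01540732e-02, -5.22819369e-05]), 'tool_pos': array([ 0.25504281, -0.62448859,  0.22571597]), 'orientation': array([ 1.79913963e+02, -8.63114712e-03, -1.57787818e+02]), 'force': array([ 0.12183518, -0.2108683 ,  0.50205525]), 'moment': array([ 0.01075016, -0.05026691, -0.02700246]), 'gripper_force': 0.0, 'opening': 0.08782371433982789}
```

View pics/top0.png

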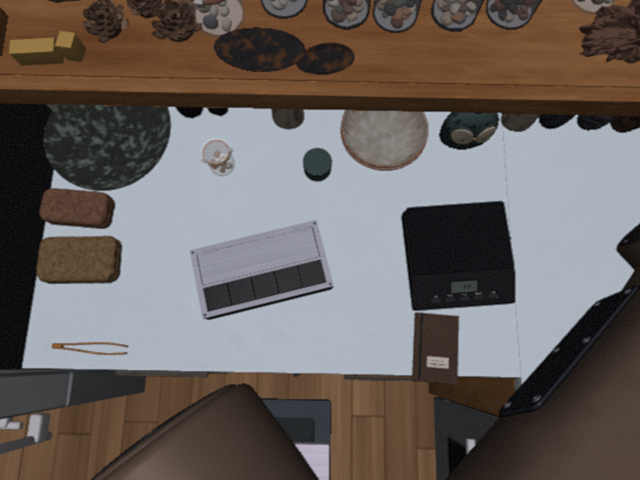

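View pics/scene0.png

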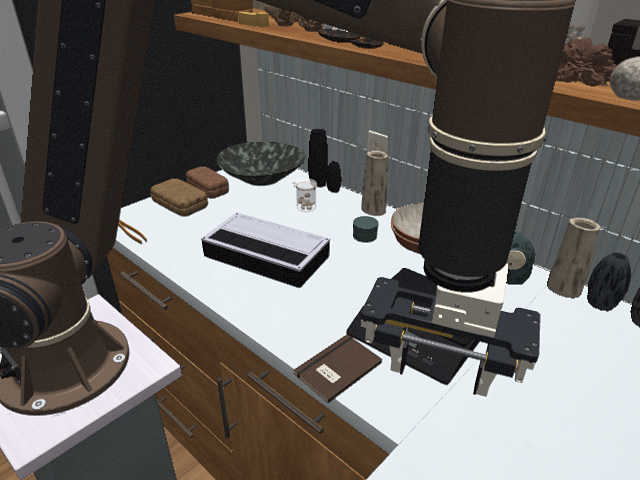

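The top view shows the box with its top corners near (191,251), (317,222), (331,289) and (206,317). The black strip runs from (203,298) to (326,273), the scale is at (460,255), and a shelf covers the rear above row 105. The scene view agrees, and the gripper is at the right over the scale.

```bash
cat > h.py <<'E'
import numpy as np, cv2
from scipy.spatial.transform import Rotation as R
def cast(c,uv,z):
    Rm=cv2.Rodrigues(c['rvec'])[0]; o=-Rm.T@c['tvec']
    r=(np.c_[np.atleast_2d(uv).astype(float),np.ones(len(np.atleast_2d(uv)))]@np.linalg.inv(c['mtx']).T)@Rm
    return o+r*((z-o[2])/r[:,2])[:,None]
def cloud(c,d):
    v,u=np.mgrid[:d.shape[0],:d.shape[1]]
    P=np.stack([u*d,v*d,d],-1)@np.linalg.inv(c['mtx']).T
    return (P-c['tvec'])@cv2.Rodrigues(c['rvec'])[0]
E
python3 - <<'E'
from plant import *
from h import *
f=np.load("top0.npz"); p,d=f['p'],f['d']; c=calibration("top")
g=cv2.cvtColor(p,cv2.COLOR_RGB2GRAY)
m=(g<75).astype(np.uint8); m=cv2.morphologyEx(m,cv2.MORPH_CLOSE,np.ones((3,3)))
n,l,s,ce=cv2.connectedComponentsWithStats(m)
for i in range(1,n):
    x,y,w,h,a=s[i]
    if 180<x<340 and 200<y<330 and a>100: 
        q=cv2.boxPoints(cv2.minAreaRect(np.argwhere(l==i)[:,::-1].astype(np.float32)))
        print(s[i],q.round(1).tolist()); W=cast(c,q,.0565); print(W.round(4).tolist(),W.mean(0).round(4))
C=cloud(c,d); z=C[...,2]
k=(z>.045)&(z<.068)&(d>0); k[:200]=0;k[330:]=0;k[:,:180]=0;k[:,345:]=0
r=cv2.minAreaRect(C[k][:,:2].astype(np.float32)); print(r,cv2.boxPoints(r),np.median(z[k]))
for nm,(u0,u1,v0,v1) in dict(scale=(395,525,195,310),jar=(200,238,135,178),tin=(300,335,145,183)).items():
    q=C[v0:v1,u0:u1].reshape(-1,3); q=q[q[:,2]>.02]; print(nm,q.min(0).round(3),q.max(0).round(3))
q=C[20:100].reshape(-1,3); q=q[q[:,2]>.15]; print("shelf",np.percentile(q,[1,50,99],axis=0))
E
```

```text
[ 204  260  122   51 2801] [[202.10000610351562, 288.20001220703125], [319.79998779296875, 259.1000061035156], [325.3999938964844, 281.70001220703125], [207.6999969482422, 310.79998779296875]]
[[0.4558, 0.1082, 0.0565], [0.5219, -0.1339, 0.0565], [0.4742, -0.1465, 0.0565], [0.4096, 0.0932, 0.0565]] [ 0.4654 -0.0198  0.0565]
[206 287 126  32 282] [[205.89999389648438, 317.5], [330.79998779296875, 286.29998779296875], [331.3999938964844, 288.3999938964844], [206.39999389648438, 319.6000061035156]]
[[0.3959, 0.0959, 0.0565], [0.4648, -0.1579, 0.0565], [0.4604, -0.1591, 0.0565], [0.3916, 0.0945, 0.0565]] [ 0.4282 -0.0317  0.0565]
((0.5019190907478333, -0.010537117719650269), (0.14846578240394592, 0.27695122361183167), 15.1552734375) [[ 0.39406547  0.1037153 ]
 [ 0.46647045 -0.16360381]
 [ 0.6097727  -0.12478954]
 [ 0.5373677   0.14252958]] 0.05661119600006137
scale [ 0.32  -0.554  0.02 ] [ 0.661 -0.142  1.037]
jar [ 0.32  -0.142  0.02 ] [0.783 0.129 1.037]
tin [ 0.32  -0.155  0.021] [ 0.781 -0.091  1.037]
shelf [[ 0.64798737 -0.53350723  0.47063495]
 [ 0.69637145 -0.13340866  0.48714168]
 [ 0.75926554  0.27786676  0.52796315]]
```

step_arm --steps '[[[-0.42, 0.48, 0, 0, 0, 0], [-0.84, 0.96, 0, 0, 0, 0], [-0.84, 0.96, 0, 0, 0, 0]]]' --jaw 255

```text
clock: 0.4
tool_pos: [0.2968, -0.5015, 0.2261]
orientation: [179.9, 0.0, -157.8]
force: [1.1, 0.7, 0.3]
opening: 0.0686
gripper_force: 0.0
```

step_arm --steps '[[[-0.28, 0.32, 0, 0, 0, 0], [-0.56, 0.64, 0, 0, 0, 0], [-0.84, 0.96, 0, 0, 0, 0]]]'

```text
clock: 0.7
tool_pos: [0.3381, -0.382, 0.2262]
orientation: [180.0, -0.0, -157.8]
force: [1.1, 0.7, 0.6]
opening: 0.0448
gripper_force: 0.0
```

step_arm --steps '[[[-0.28, 0.32, 0, 0, 0, 0], [-0.56, 0.64, 0, 0, 0, 0], [-0.84, 0.96, 0, 0, 0, 0]]]'

```text
clock: 1.0
tool_pos: [0.3796, -0.2613, 0.2265]
orientation: [180.0, 0.0, -157.8]
force: [0.8, 0.6, 0.7]
opening: 0.021
gripper_force: 0.0
```

step_arm --steps '[[[-0.28, 0.32, 0, 0, 0, 0], [-0.56, 0.64, 0, 0, 0, 0.12], [-0.84, 0.96, 0, 0, 0, 0.246], [-0.84, 0.96, 0, 0, 0, 0.246]]]'

```text
clock: 1.4
tool_pos: [0.4223, -0.1388, 0.2266]
orientation: [180.0, 0.1, -164.7]
force: [0.3, -0.0, 0.2]
opening: 0.0006
gripper_force: 0.0
```

step_arm --steps '[[[-0.4, 0.0, 0.2, 0, 0, 0], [-0.73, 0.03, 0.5, 0, 0, 0], [-0.73, 0.03, 0.9, 0, 0, 0], [-0.73, 0.03, 0.9, 0, 0, 0], [-0.73, 0.03, 0.9, 0, 0, 0]]]'

```text
clock: 1.9
tool_pos: [0.4901, -0.1209, 0.1366]
orientation: [-180.0, -0.1, -164.8]
force: [-0.2, -0.2, 1.4]
opening: 0.0006
gripper_force: 0.0
```

```bash
python3 - <<'E'
from plant import *
import cv2
p,d=snapshot("wrist"); cv2.imwrite("pics/w1.png",p[:,:,::-1]); c=calibration("wrist");print(c); o=get_obs(); print(o['tool_pos'],o['orientation'],o['force'],o['joint_pos'])
E
```

```text
{'mtx': array([[371.64829954,   0.        , 314.59210793],
       [  0.        , 371.64829954, 241.31977598],
       [  0.        ,   0.        ,   1.        ]]), 'rvec': array([-1.79432965, -2.3456652 , -0.32845623]), 'tvec': array([ 0.24462012, -0.43437323,  0.18137107])}
[ 0.49102723 -0.12091245  0.13785595] [-1.79957884e+02  2.55684986e-02 -1.64815904e+02] [ 0.17583435 -0.12527276  0.70302493] [ 8.48695190e+00  9.15679644e+00 -2.75289929e+01  4.84614571e-02
 -5.32839148e+01 -8.33318275e+01]
```

View pics/w1.png

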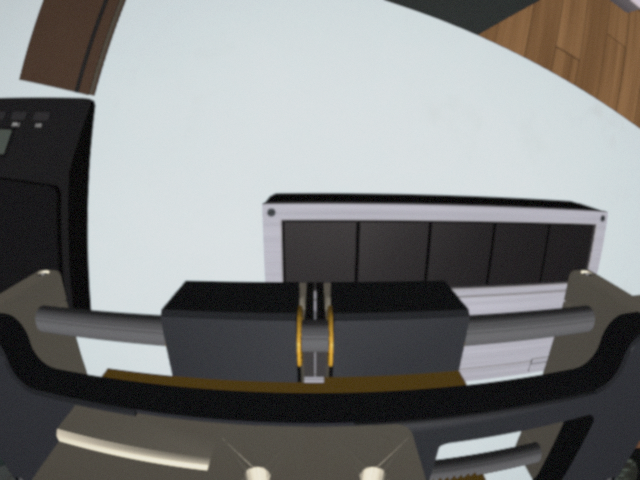

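The wrist view shows the strip's right front corner at (284,221), module gaps at (358,222), (430,222), (494,224) and (548,225), and the left end at (594,226). The shut fingers are at about (314,300).

```bash
python3 - <<'E'
from plant import *
from h import *
c=calibration("wrist")
uv=np.array([[284,221],[358,222],[430,222],[494,224],[548,225],[594,226],[358,283],[430,284.]])
n=cv2.fisheye.undistortPoints(uv[:,None],c['mtx'],np.zeros(4))[:,0]
W=cast(dict(c,mtx=np.eye(3)),n,.0565)
th=np.radians(15.15); X=np.array([np.cos(th),np.sin(th)]);Y=np.array([-X[1],X[0]])
q=W[:,:2]-[.5019,-.0105]
print(np.c_[q@X+.0375,q@Y].round(4))
t=get_obs()['tool_pos'][:2]-[.5019,-.0105]; print("tcp",t@X+.0375,t@Y)
E
```

```text
[[-0.0223 -0.1233]
 [-0.0217 -0.0745]
 [-0.0221 -0.0249]
 [-0.0213  0.0247]
 [-0.0214  0.0739]
 [-0.0215  0.1247]
 [ 0.0217 -0.073 ]
 [ 0.0233 -0.0206]]
tcp -0.0018508450042106703 -0.10373349147379127
```

step_arm --steps '[[[-0.02, 0.04, 0.35, 0, 0, 0], [-0.02, 0.04, 0.6, 0, 0, 0], [-0.02, 0.04, 0.73, 0, 0, 0], [-0.02, 0.04, 0.76, 0, 0, 0], [-0.02, 0.04, 0.76, 0, 0, 0], [-0.02, 0.04, 0.76, 0, 0, 0], [-0.02, 0.04, 0.76, 0, 0, 0]]]'

```text
clock: 2.65
tool_pos: [0.4925, -0.116, 0.062]
orientation: [-180.0, 0.1, -164.8]
force: [0.5, -0.4, 0.4]
opening: 0.0002
gripper_force: 0.0
```

step_arm --steps '[[[0, 0, 0.01, 0, 0, 0], [0, 0, 0.02, 0, 0, 0], [0, 0, 0.02, 0, 0, 0], [0, 0, 0.02, 0, 0, 0]]]'

```text
clock: 3.05
tool_pos: [0.4916, -0.1159, 0.0585]
orientation: [180.0, -0.0, -164.8]
force: [0.3, 0.4, 0.2]
opening: 0.0002
gripper_force: 0.0
```

step_arm --steps '[[[0, 0, 0.01, 0, 0, 0], [0, 0, 0.01, 0, 0, 0], [0, 0, 0.01, 0, 0, 0]]]'

```text
clock: 3.35
tool_pos: [0.4916, -0.1159, 0.0575]
orientation: [180.0, -0.0, -164.8]
force: [0.4, 0.2, -0.2]
opening: 0.0005
gripper_force: 0.0
```

step_arm --steps '[[[0, 0, 0.01, 0, 0, 0], [0, 0, 0.01, 0, 0, 0], [0, 0, 0.01, 0, 0, 0]]]'

```text
clock: 3.65
tool_pos: [0.4917, -0.1159, 0.0568]
orientation: [-180.0, 0.0, -164.8]
force: [-1.2, 0.4, 5.1]
opening: -0.0
gripper_force: 2.3
```

step_arm --steps '[[[0, 0, 0.01, 0, 0, 0], [0, 0, 0.01, 0, 0, 0], [0, 0, 0.01, 0, 0, 0]]]'

```text
clock: 3.95
tool_pos: [0.4918, -0.1159, 0.0567]
orientation: [-180.0, 0.0, -164.8]
force: [-5.3, 3.3, 16.0]
opening: 0.0006
gripper_force: 8.0
```

step_arm --steps '[[[0, 0, -0.06, 0, 0, 0], [0, 0.25, -0.06, 0, 0, 0], [0, 0.5, -0.06, 0, 0, 0], [0, 0.5, -0.06, 0, 0, 0], [0, 0.5, -0.03, 0, 0, 0], [0, 0.5, -0.02, 0, 0, 0], [0, 0.5, -0.015, 0, 0, 0], [0, 0.5, -0.01, 0, 0, 0], [0, 0.5, -0.007, 0, 0, 0], [0, 0.5, -0.007, 0, 0, 0], [0, 0.5, -0.007, 0, 0, 0]]]'

```text
clock: 5.05
tool_pos: [0.4785, -0.0682, 0.0568]
orientation: [-180.0, -0.0, -164.9]
force: [-4.4, 1.5, 9.5]
opening: 0.0004
gripper_force: 4.8
```

Blank too. Next module.

step_arm --steps '[[[0, 0, -0.06, 0, 0, 0], [0, 0.25, -0.06, 0, 0, 0], [0, 0.5, -0.06, 0, 0, 0], [0, 0.5, -0.06, 0, 0, 0], [0, 0.5, -0.03, 0, 0, 0], [0, 0.5, -0.02, 0, 0, 0], [0, 0.5, -0.015, 0, 0, 0], [0, 0.5, -0.01, 0, 0, 0], [0, 0.5, -0.005, 0, 0, 0], [0, 0.5, -0.002, 0, 0, 0], [0, 0.5, -0.002, 0, 0, 0]]]'

```text
clock: 6.15
tool_pos: [0.4655, -0.0197, 0.0566]
orientation: [-180.0, -0.0, -164.8]
force: [0.5, -1.8, 2.0]
opening: 0.0005
gripper_force: 1.0
```

step_arm --steps '[[[0, 0, 0.005, 0, 0, 0], [0, 0, 0.01, 0, 0, 0], [0, 0, 0.01, 0, 0, 0]]]'

```text
clock: 6.45
tool_pos: [0.4655, -0.0195, 0.0555]
orientation: [-180.0, 0.0, -164.8]
force: [-1.1, -1.4, 2.5]
opening: -0.0002
gripper_force: 1.4
```

The middle module gives. I'll press it in.

step_arm --steps '[[[0, 0, 0.01, 0, 0, 0], [0, 0, 0.02, 0, 0, 0], [0, 0, 0.03, 0, 0, 0], [0, 0, 0.034, 0, 0, 0], [0, 0, 0.034, 0, 0, 0]]]'

```text
clock: 6.95
tool_pos: [0.4655, -0.0195, 0.052]
orientation: [-180.0, -0.0, -164.8]
force: [0.0, -2.9, 5.1]
opening: 0.0004
gripper_force: 2.1
```

```bash
python3 - <<'E'
from plant import *
import cv2
for i in range(12): p,d=snapshot("scene")
cv2.imwrite("pics/s2.png",cv2.resize(p[180:310,180:350],None,fx=3,fy=3)[:,:,::-1]); o=get_obs(); print(o['clock'],o['tool_pos'],o['force'])
E
```

```text
7.55 [ 0.46551471 -0.01941218  0.05208871] [-0.14232067 -3.11713886  3.57523296]
```

View pics/s2.png

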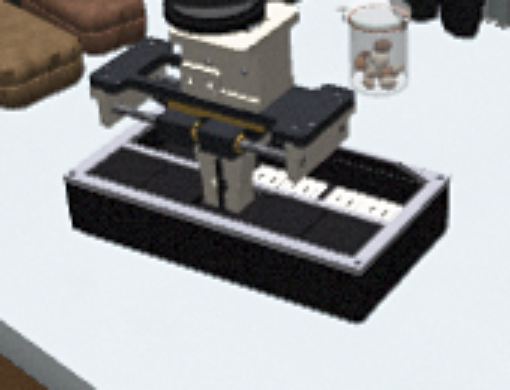

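The box well and sockets are visible at about (330,195) in the crop, so the flap has sprung open. Next I'll raise the finger and push the flap back with it.

step_arm --steps '[[[0, 0, -0.2, 0, 0, 0], [0, 0, -0.43, 0, 0, 0], [0, 0, -0.43, 0, 0, 0], [0, 0, -0.43, 0, 0, 0], [-0.1, 0, -0.43, 0, 0, 0], [-0.2, 0, -0.43, 0, 0, 0], [-0.3, 0, -0.43, 0, 0, 0], [-0.4, 0, -0.43, 0, 0, 0], [-0.45, 0, -0.43, 0, 0, 0], [-0.5, 0, -0.43, 0, 0, 0], [-0.55, 0, -0.43, 0, 0, 0], [-0.6, 0, -0.43, 0, 0, 0], [-0.6, 0, -0.43, 0, 0, 0]]]'

```text
clock: 8.85
tool_pos: [0.5241, -0.0035, 0.0951]
orientation: [-180.0, 0.0, -164.8]
force: [0.7, -0.3, 0.1]
opening: 0.0003
gripper_force: 0.0
```

step_arm --steps '[[[-0.04, 0, 0, 0, 0, 0], [-0.08, 0, 0, 0, 0, 0], [-0.12, 0, 0, 0, 0, 0], [-0.16, 0, 0, 0, 0, 0], [-0.2, 0, 0, 0, 0, 0], [-0.24, 0, 0, 0, 0, 0], [-0.26, 0, 0, 0, 0, 0], [-0.26, 0, 0, 0, 0, 0]]]'

```text
clock: 9.65
tool_pos: [0.5487, 0.0032, 0.095]
orientation: [180.0, 0.0, -164.8]
force: [-1.3, -1.0, 1.1]
opening: 0.0001
gripper_force: 0.0
```

step_arm --steps '[[[-0.02, 0, 0, 0, 0, 0], [-0.04, 0, 0, 0, 0, 0], [-0.05, 0, 0, 0, 0, 0], [-0.05, 0, 0, 0, 0, 0]]]'

```text
clock: 10.05
tool_pos: [0.5505, 0.0035, 0.0945]
orientation: [180.0, -0.3, -164.9]
force: [-8.7, -1.4, 4.5]
opening: 0.0003
gripper_force: 4.6
```

step_arm --steps '[[[-0.01, 0, 0, 0, 0, 0], [-0.02, 0, 0, 0, 0, 0], [-0.02, 0, 0, 0, 0, 0], [-0.02, 0, 0, 0, 0, 0]]]'

```text
clock: 10.45
tool_pos: [0.5508, 0.0035, 0.0943]
orientation: [180.0, -0.5, -164.9]
force: [-14.2, -0.9, 9.4]
opening: 0.0005
gripper_force: 7.3
```

The stop is felt at about 14 N. I'll back off and look.

step_arm --steps '[[[0.1, 0, 0, 0, 0, 0], [0.4, 0, 0, 0, 0, 0], [0.8, 0, -0.2, 0, 0, 0], [1, 0, -0.6, 0, 0, 0], [1, 0, -1, 0, 0, 0], [1, 0, -1, 0, 0, 0], [1, 0, -1, 0, 0, 0]]]'

```text
clock: 11.15
tool_pos: [0.4594, -0.0209, 0.1964]
orientation: [180.0, 0.2, -164.8]
force: [-0.6, -0.3, -0.6]
opening: 0.0007
gripper_force: 0.0
```

```bash
python3 - <<'E'
from plant import *
from h import *
p,d=snapshot("scene"); cv2.imwrite("pics/s3.png",cv2.resize(p[160:310,170:350],None,fx=3,fy=3)[:,:,::-1])
th=np.radians(15.15)
for n in("scene","top"):
    if n=="top": p,d=snapshot(n)
    C=cloud(calibration(n),d)
    q=C[d>0]-[.5019,-.0105,0]
    bx=q[:,0]*np.cos(th)+q[:,1]*np.sin(th); by=-q[:,0]*np.sin(th)+q[:,1]*np.cos(th)
    k=(abs(by)<.115)&(bx>.02)&(bx<.1)&(q[:,2]>.068)&(q[:,2]<.13)
    for z0 in np.arange(.07,.13,.01):
        kk=k&(q[:,2]>=z0)&(q[:,2]<z0+.01)
        if kk.sum()>5: print(n,z0.round(3),kk.sum(),np.percentile(bx[kk],[10,50,90]).round(4))
    
print(get_obs()['force'])
E
```

```text
scene 0.07 305 [0.0582 0.0609 0.0638]
scene 0.08 313 [0.0599 0.0628 0.0654]
scene 0.09 304 [0.0619 0.0648 0.0673]
scene 0.1 322 [0.0636 0.0664 0.0692]
scene 0.11 324 [0.0651 0.0686 0.072 ]
scene 0.12 102 [0.0624 0.0702 0.0734]
top 0.07 82 [0.0586 0.0597 0.061 ]
top 0.08 81 [0.0603 0.0615 0.0626]
top 0.09 87 [0.0623 0.0635 0.0649]
top 0.1 83 [0.0639 0.0652 0.0663]
top 0.11 157 [0.066  0.0685 0.0714]
top 0.12 35 [0.069  0.0702 0.0717]
[-0.34602386 -0.22940924 -0.97706933]
```

View pics/s3.png

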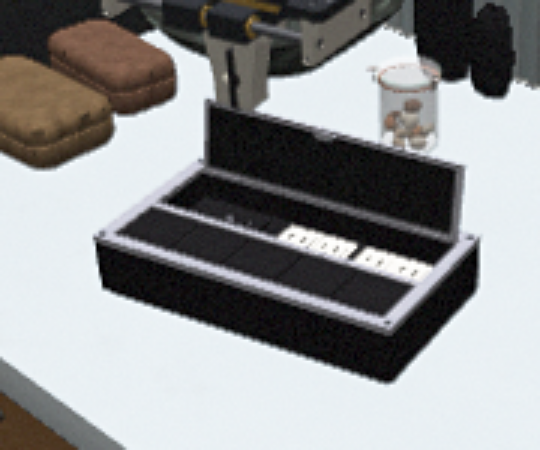

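The flap stands open, leaning back about 0.19 in slope, which is about 1.75 rad. The gripper is clear of it.

```bash
python3 -c "
from plant import *
print(close_job())"
```

```text
the job is handed in; nothing more can be done
None
```

The socket box is open: the middle module was the release, and the flap is pushed back to its stop (about 1.75 rad), with the gripper clear and the job handed in at about 11 s.

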